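# Latch the steriliser lid and hold its timer dial at the third click

## Task

The small UV steriliser for the tongue scraper is loaded and shut, but its captive lid screw still stands up unthreaded: push the winged screw-knob down against its spring and, keeping it down, turn it clockwise about a fifth of a turn so that its thread catches and it stays down and turned when you let go. Only then press the spring-return timer dial round clockwise by its orange post, past the first two clicks to the third (the orange mark) and not well beyond it, and hold it there: the program finishes with the robot still holding the dial at the third click against its return spring. Leave the other things on the ledge where they are.

Things in the scene. Friction and masses are not known exactly. Their poses are not given: they have to be found in the camera images.
- steriliser: the fixed steriliser: pale box 180 (x) x 300 (y) x 75 mm tall with a dark window in its flat lid; origin at the centre of its underside, z up. The latch knob stands on its lid at (0, +95) mm, the dial's axis at (+25, -90) mm of this frame. It stands anywhere on the ledge ahead of the robot, turned up to 0.35 rad
- latch_grip (a point): centre of the black screw-knob's wing, an upright bar 40 mm long (this point's x axis), 12 mm thick (y), 25 mm tall, the point half-way up; below it a round flange 44 mm across, 6 mm thick, its top 12.5 mm under the point. With the knob up the flange's underside is 10.5 mm and the point 29 mm above the lid. The point turns and sinks with the knob
- latch_knob (a joint): turn of the screw-knob, rad, clockwise from above positive; starts at 0 to 0.2, stop at 1.75. Unless pushed down 7 mm or more it is blocked at about 0.4; pushed down it turns freely (below 0.1 N m). From about 0.7 the thread holds it down and it stays where it is left; over 1.0 counts as started, 1.25 is a good final value
- latch_stem (a joint): how far the screw-knob is pushed down, m: 0 up, 0.009 bottomed; spring 2.7 N at the top to 6 N at the bottom, it pops up again unless the thread holds it (then 0.006 to 0.008)
- dial_axis (a point): fixed point on the vertical axis of the timer dial, 29 mm above the lid, at the height of point dial_post; its axes are those of the steriliser
- dial_post (a point): upright orange thumb post of the dial: round, 14 mm across, top 13 mm above this point, the black arm carrying it 15 mm below. Its centre is 42 mm from the dial's axis. At rest it lies from the axis in the steriliser's direction 210 degrees (counter-clockwise from +x), at the third click 150. It may be pushed from the side or pinched; only the low dial (58 mm across, 17 mm tall) is near
- dial (a joint): turn of the timer dial, rad, clockwise from above positive: 0 at rest, clicks at 0.35, 0.70 and 1.05; the third click, 1.05, is at the orange mark. A return spring (0.13 N m at rest, 0.20 at the third click, with some 0.08 N m of click ripple) always drives it back to 0 when let go; nothing stops it beyond the third click until 1.4, and beyond 1.3 it is overwound
- dispenser_mid (a point): bystander: black pump dispenser, 68 mm wide, 168 mm tall; point 80 mm up
- tumbler_mid (a point): bystander: blue ceramic tumbler, 72 mm wide, 95 mm tall; point half-way up
- jar_mid (a point): bystander: glass jar with metal cap, 70 mm wide, 80 mm tall; point half-way up
- soap_dish_mid (a point): bystander: white oval soap dish with a green soap bar, 124 x 72 x 28 mm; point half-way up
- scraper_mid (a point): bystander: loose steel tongue scraper lying flat, 190 mm long; point 3 mm above the ledge
- nail_brush_mid (a point): bystander: wooden nail brush, 85 x 36 x 30 mm; point half-way up

How it is judged:
By the outcome, as a careful person would: the job done as asked, in the order asked, and still so for the second after the job is handed in, while the arm keeps its last pose, push and grip.
It also fails if it takes over 51 s, if anything falls off the work surface, if the arm or the gripper's body presses on something with over 40 N, if the wrist force passes 120 N, or if a joint passes its speed limit or range.

## Robot

A 6-joint arm with a two-finger parallel gripper is mounted at the origin on the work surface. World frame = base frame: x ahead of the robot, y to its left, z up, the work surface at z = 0. Lengths are in m, angles in degrees, forces in N, time in s.
With the tool pointing down it reaches from about 0.25 to 0.725 m from the base axis. Payload 9.7 kg.
Tool frame: the origin (TCP) lies on the centre line of the jaws, within the pads' length; the fingertips stand tip_reach ahead of it and the grasp point (between the pads) lies 2 mm behind it (tip_reach is the distance from the TCP to the fingertips, in m); z points along the fingers, y is the direction in which the jaws open and shut (so a half turn about z gives the same grasp; the last joint's range is limited). The gripper opens to 85 mm and grips with 20 to 120 N. Pads are 22 mm wide; open, the fingers measure 114 mm over their backs; the gripper's body (76 mm by 85 mm) begins 54 mm behind the grasp point. The pads swing forward as they close: fully open they stand 13 mm farther back than shut.
Start: joints at [-76.776, 4.979, 10.078, 95.1, 0, 90], TCP at [0.126, -0.535, 0.248] pointing down, gripper open.
Joint ranges: [-179.16, 179.16], [-48.56, 103.87], [-65.8, 70.77], [-126.05, 130.52], [-82.76, 87.17], [-180, 180]. Speed limits (degrees/s): [127.2, 127.2, 147.25, 180, 180, 180].

## Interface

Orientations are given as [roll, pitch, yaw] about the fixed x, y, z axes, in that order (R = Rz(yaw) Ry(pitch) Rx(roll)).
In Python, from workcell import get_obs, camera, calibration, job_done, tip_reach gives the robot as it stands.
- The arm moves only by the tool apply_moves, never from a script. Its argument "rows" is a list of rows, each a list of 7 numbers: the shift along the world's x, y, z in mm, then the turn, a rotation vector about the world's x, y, z in degrees, then the closure, from 0 (fully open) to 1 (shut). A call has 1 to 20 rows; each row shifts and turns the commanded pose from where the row before left it; what a row does not reach is not made up. A row lasts 1/8 s, in which the tool goes at most 62.5 mm and 10.7 degrees, less where a joint would pass 70% of its speed; a pose out of reach is approached as far as the arm can. A call with a gripper value outside its range is refused whole. The fingers move at their own pace and stop on an object; "grip_force" is the grip in N (left out, the last holds). Time passes only in rows, so rows that do not move let the fingers close. It gives the time, the measured TCP pose, the force and the opening at its end, in the units of the state.
- get_obs(): the state, without advancing time (a new reading comes with each control period).
- camera(name): name is "side" or "top" or "wrist"; returns the picture (400x640x3 uint8, red, green, blue); there is no depth.
- calibration(name): a dict with "intrinsics" (3x3 intrinsics, pixels), "T" (4x4, takes a point from camera to world coordinates); the wrist camera has in their place "mount" (4x4, takes a point from camera to tool coordinates, whose origin is the TCP and whose axes are the flange's). Camera axes: x right, y down, z forward; pixel columns grow to the right and rows downward; lengths in m; the calibration is good to about 2 mm. A picture is of the moment at which its call begins: read the wrist's pose just before it. calibration takes no time and is no camera call.
- job_done(): hands the job in, once; it reports no verdict.
The state is a dict: "time": time; "q": joint angles; "qd": joint speeds; "joint_efforts": joint torques, N m; "ee_pos": TCP position; "tcp_rot": TCP orientation; "wrist_force": force on the tool from outside, world axes, zero at the start; "torque": the same for the moment, N m; "opening": finger opening in m.
Only numpy, scipy, OpenCV 4.12 (cv2) and the standard library are available. Lean on these libraries where they do the work, as an engineer would, in place of code of your own. Each camera call takes 0.05 s, during which the arm holds its last target.

## Working session

There is one attempt and no reset: what is moved stays moved. The work goes in short steps, Python scripts to look and compute and a tool call to move; the robot and the scene stay as the last step left them, time stands still between calls to the robot, and variables do not carry over. Pictures are saved under pics/ and viewed, and the job is handed in when it is done.

Besides the shell and the picture viewer there is one more tool, called as a command line: name --pt "numbers of a row" for each row, then --argument value for the rest. apply_moves: Moves the arm, as the interface text tells. Its arguments: {"type":"object","properties":{"rows":{"type":"array","items":{"type":"array","items":{"type":"number"}}},"grip_force":{"type":"number"}},"required":["rows"]}

```bash
mkdir -p pics; ls; python3 - <<'E'
from workcell import *
import cv2
o=get_obs();print(o)
try: print(tip_reach())
except Exception as e: print(tip_reach)
for n in ["side","top","wrist"]:
    c=calibration(n);print(n,c)
for n in ["side","top"]:
    cv2.imwrite(f"pics/{n}0.png",camera(n)[:,:,::-1])
E
```

```text
pics
{'time': 0.0, 'q': array([-7.67747682e+01,  5.01275622e+00,  1.00323337e+01,  9.50993696e+01,
        1.47824445e-03,  8.99992610e+01]), 'qd': array([-0.06491271,  0.0524493 , -0.00426993,  0.17376962,  0.10331141,
       -0.02141182]), 'joint_efforts': array([ 6.33470103e-03, -5.20391393e+01,  4.64804292e+01,  1.62957434e-02,
        3.60565846e-04, -2.26377585e-05]), 'ee_pos': array([ 0.12578628, -0.535202  ,  0.24754817]), 'tcp_rot': array([-1.79920208e+02, -1.47927215e-03,  1.32259687e+01]), 'wrist_force': array([ 0.33869642,  0.39118173, -0.75842379]), 'torque': array([-0.01308582,  0.05375238,  0.01229776]), 'opening': 0.08533704456687662}
0.017
side {'intrinsics': array([[360.9692175 ,   0.        , 316.84427269],
       [  0.        , 360.9692175 , 203.58593082],
       [  0.        ,   0.        ,   1.        ]]), 'T': array([[ 0.95474421, -0.15018009,  0.25672835,  0.34713123],
       [-0.29729144, -0.50802372,  0.80841184, -0.8437876 ],
       [ 0.00901673, -0.84814966, -0.52967996,  0.65820216],
       [ 0.        ,  0.        ,  0.        ,  1.        ]])}
top {'int
[... 242 characters left out ...]
99958684, -0.02245981,  0.01793644, -0.00158219],
       [-0.01432841, -0.15159445, -0.98833892,  1.37596409],
       [ 0.        ,  0.        ,  0.        ,  1.        ]])}
wrist {'intrinsics': array([[311.4574055 ,   0.        , 319.6001757 ],
       [  0.        , 311.4574055 , 194.77955502],
       [  0.        ,   0.        ,   1.        ]]), 'mount': array([[ 2.84665769e-04, -9.44760498e-01, -3.27761378e-01,
         8.62190836e-02],
       [ 9.99999875e-01,  1.34536931e-04,  4.80717272e-04,
        -2.50089754e-04],
       [-4.10066679e-04, -3.27761474e-01,  9.44760418e-01,
        -1.26364925e-01],
       [ 0.00000000e+00,  0.00000000e+00,  0.00000000e+00,
         1.00000000e+00]])}
```

View pics/top0.png

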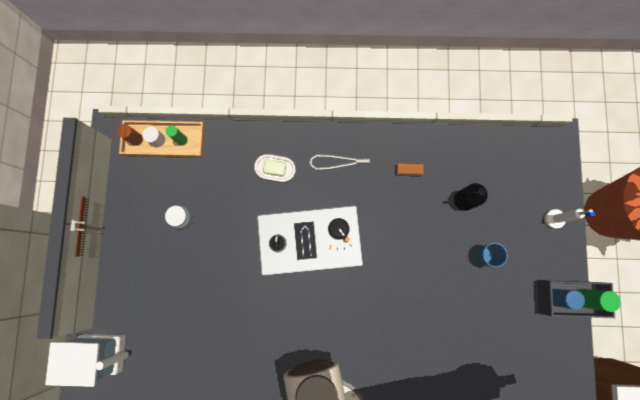

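View pics/side0.png

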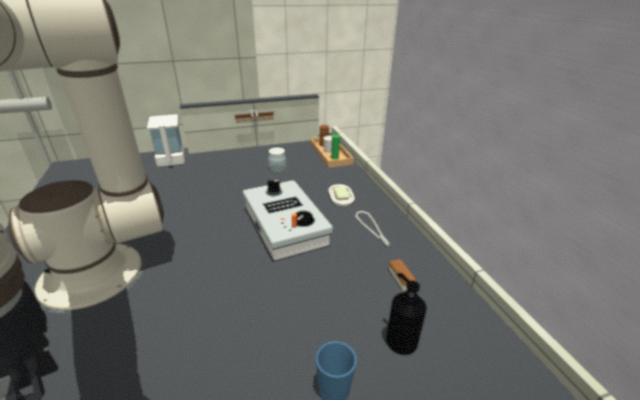

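The top view shows the box at about cols 258–361, rows 207–273. The knob is near (277,242) and the dial near (339,229), with the bystanders well clear of both.

```bash
cat > h.py <<'E'
import numpy as np,cv2
from workcell import *
def ray(n,px,z,T=None):
    c=calibration(n);K=np.array(c["intrinsics"]);T=np.array(c["T"]) if T is None else T
    d=T[:3,:3]@np.linalg.solve(K,[px[0],px[1],1.]);o=T[:3,3]
    return o+d*(z-o[2])/d[2]
def proj(n,p,T=None):
    c=calibration(n);K=np.array(c["intrinsics"]);T=np.array(c["T"]) if T is None else T
    q=K@(T[:3,:3].T@(np.asarray(p)-T[:3,3]));return q[:2]/q[2]
def wristT(o):
    from scipy.spatial.transform import Rotation as R
    M=np.eye(4);M[:3,:3]=R.from_euler('xyz',o['tcp_rot'],degrees=True).as_matrix();M[:3,3]=o['ee_pos']
    return M@np.array(calibration('wrist')['mount'])
E
python3 - <<'E'
from h import *
im=cv2.imread('pics/top0.png')
c=cv2.resize(im[195:285,245:375],None,fx=6,fy=6,interpolation=cv2.INTER_CUBIC);cv2.imwrite('pics/topc.png',c)
m=(im.min(axis=2)>150).astype(np.uint8);m[:200]=0;m[280:]=0;m[:,:240]=0;m[:,375:]=0
cs,_=cv2.findContours(m,0,2);cc=max(cs,key=cv2.contourArea)
r=cv2.minAreaRect(cc);b=cv2.boxPoints(r);print(r,b)
P=np.array([ray('top',p,.075) for p in b]);print(P);ctr=P.mean(0);print(ctr)
for i in range(4):
    d=P[(i+1)%4]-P[i];print(np.linalg.norm(d),np.degrees(np.arctan2(d[1],d[0])))
E
```

```text
((308.9044189453125, 240.2193603515625), (60.02891540527344, 101.39554595947266), 84.35944366455078) [[255.50208 215.33319]
 [356.40668 205.36728]
 [362.30676 265.10553]
 [261.40216 275.07144]]
[[ 0.60131188  0.22399682  0.075     ]
 [ 0.63847587 -0.07832933  0.075     ]
 [ 0.46137474 -0.09804308  0.075     ]
 [ 0.42500493  0.19803707  0.075     ]]
[0.53154186 0.06141537 0.075     ]
0.3046018135580808 -82.99197166264616
0.17819494970788347 -173.64835288853192
0.29830557988374645 97.00299999631099
0.1782078787945001 8.376147360690442
```

View pics/topc.png

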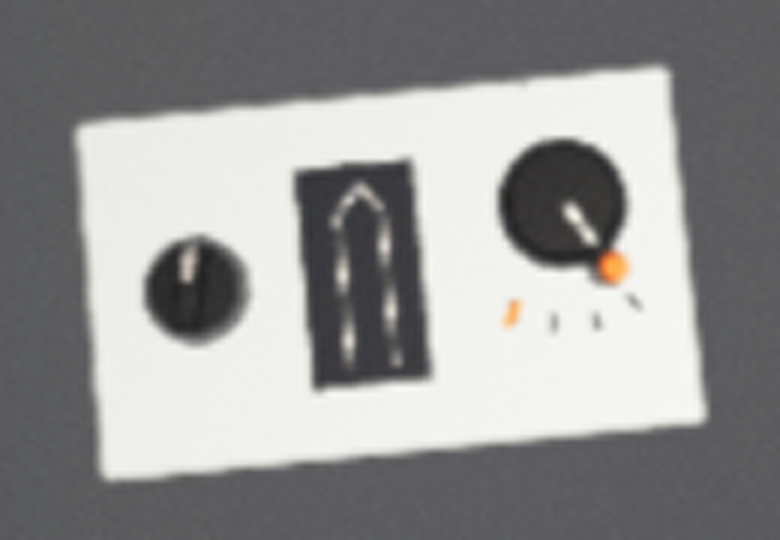

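```bash
cat >> h.py <<'E'
def fitbox(corn,z=.075,n='top',T=None):
    P=np.array([ray(n,p,z,T) for p in corn])[:,:2]
    L=np.array([[.09,.15],[.09,-.15],[-.09,-.15],[-.09,.15]])
    H=L.T@(P-P.mean(0));a=np.arctan2(H[0,1]-H[1,0],H[0,0]+H[1,1])
    R=np.array([[np.cos(a),-np.sin(a)],[np.sin(a),np.cos(a)]])
    return P.mean(0),a,R,(P-P.mean(0))-L@R.T
E
python3 - <<'E'
from h import *
c=np.array([(76,126),(668,66),(706,422),(103,480)],float);c=(c+.5)/6-.5+[245,195]
t,a,R,res=fitbox(c);print(t,np.degrees(a));print(res*1000)
for n,l,z in [('knob',(0,.095),.104),('axis',(.025,-.09),.104),('post',(.025+.042*np.cos(np.radians(210)),-.09+.042*np.sin(np.radians(210))),.104)]:
    p=t+R@np.array(l);q=proj('top',[*p,z]);print(n,p,(q-[245,195])*6)
E
```

```text
[0.53170776 0.06025973] 6.9900855409523555
[[-2.10552795 -1.39818961]
 [-1.50671532  0.80470869]
 [ 1.28897958  1.70806412]
 [ 2.32326369 -1.1145832 ]]
knob [0.52014649 0.15455362] [187.75773836 284.66564023]
axis [ 0.56747472 -0.02602888] [562.41699433 196.01138611]
post [ 0.53392766 -0.0512993 ] [613.29294392 266.39988609]
```

apply_moves --pt "24.7 43 0 0 0 -0.4 0" --pt "24.7 43 0 0 0 -0.4 0" --pt "24.7 43 0 0 0 -0.4 0" --pt "24.7 43 0 0 0 -0.4 0" --pt "24.7 43 0 0 0 -0.4 0" --pt "24.7 43 0 0 0 -0.4 0" --pt "24.7 43 0 0 0 -0.4 0" --pt "24.7 43 0 0 0 -0.4 0" --pt "24.7 43 0 0 0 -0.4 0" --pt "24.7 43 0 0 0 -0.4 0" --pt "24.7 43 0 0 0 -0.4 0" --pt "24.7 43 0 0 0 -0.4 0" --pt "24.7 43 0 0 0 -0.4 0" --pt "24.7 43 0 0 0 -0.4 0" --pt "24.7 43 0 0 0 -0.4 0" --pt "24.7 43 0 0 0 -0.2 0" --pt "0 0 0 0 0 0 0" --pt "0 0 0 0 0 0 0"

```text
time: 2.35
ee_pos: [0.5281, 0.1084, 0.2479]
tcp_rot: [-178.1, 0.1, 10.7]
wrist_force: [-1.0, -0.0, -0.1]
opening: 0.0856
```

```bash
python3 - <<'E'
from h import *
o=get_obs();im=camera('wrist');print(o['time'],o['ee_pos'],o['tcp_rot'],o['q'])
cv2.imwrite('pics/w1.png',im[:,:,::-1])
T=wristT(o)
print(proj('wrist',[.520,.1545,.104],T) if 0 else '')
K=calibration('wrist')['intrinsics']
for p in ([.520,.1545,.117],[.520,.1545,.0855]):
    q=K@(T[:3,:3].T@(np.array(p)-T[:3,3]));print(q[:2]/q[2])
E
```

```text
2.35 [0.52814531 0.10837059 0.24792286] [-1.78118963e+02  9.42227720e-02  1.07178632e+01] [ 10.66076882   3.551981     8.50802173  95.05213855   1.88094188
 179.94287488]

[271.23444243 190.07570431]
[277.0463518  179.85189009]
```

View pics/w1.png

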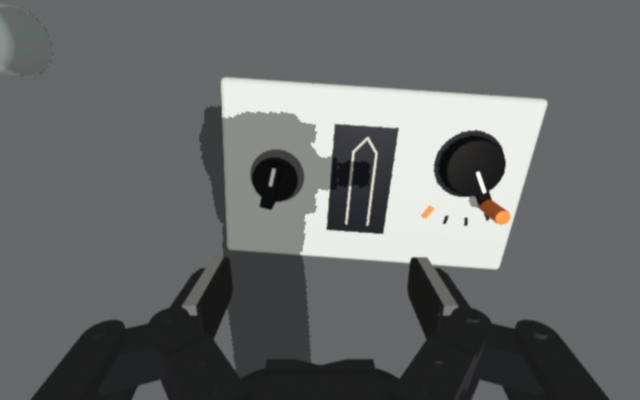

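```bash
python3 - <<'E'
import cv2,numpy as np
im=cv2.imread('pics/w1.png')
g=lambda a:np.clip(255*(a/255.)**.5,0,255).astype(np.uint8)
a=cv2.resize(g(im[140:225,230:320]),None,fx=6,fy=6,interpolation=2)
b=cv2.resize(g(im[60:285,205:560]),None,fx=2.2,fy=2.2,interpolation=2)
cv2.imwrite('pics/w1a.png',a);cv2.imwrite('pics/w1b.png',b)
E
```

```text
(no output)
```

View pics/w1a.png

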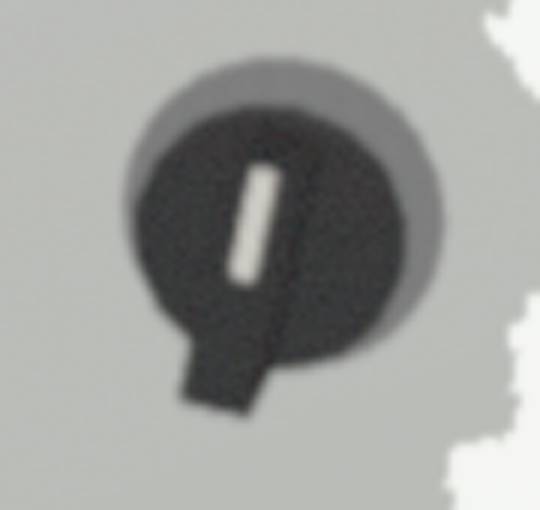

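View pics/w1b.png

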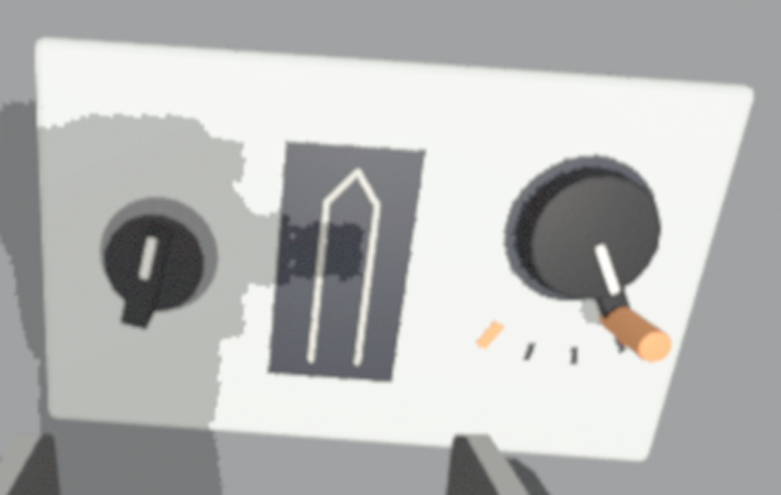

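```bash
python3 - <<'E'
from h import *
from scipy.spatial.transform import Rotation as R_
o=dict(tcp_rot=[-178.118963,.094222772,10.7178632],ee_pos=[.52814531,.10837059,.24792286]);T=wristT(o)
K=calibration('wrist')['intrinsics']
def r(px,z):
    d=T[:3,:3]@np.linalg.solve(K,[*px,1.]);return T[:3,3]+d*(z-T[2,3])/d[2]
A=lambda p:(np.array(p)+.5)/6-.5+[230,140]
B=lambda p:(np.array(p)+.5)/2.2-.5+[205,60]
s1,s2=r(A((264,168)),.1165),r(A((242,278)),.1165);print('stripe',s1,s2,(s1+s2)/2,np.degrees(np.arctan2(*(s1-s2)[[1,0]])))
e1,e2=r(A((182,400)),.1165),r(A((248,415)),.1165);print('end',e1,e2,(e1+e2)/2,np.linalg.norm(e1-e2))
f=[r(A(p),.0915) for p in [(137,235),(405,235),(270,105)]];print('flange',(f[0]+f[1])/2,np.linalg.norm(f[0]-f[1]),f)
c=[r(B(p),.075)[:2] for p in [(37,40),(752,88),(646,460),(50,417)]];print(c)
P=np.array(c);L=np.array([[.09,.15],[.09,-.15],[-.09,-.15],[-.09,.15]])
H=L.T@(P-P.mean(0));a=np.arctan2(H[0,1]-H[1,0],H[0,0]+H[1,1]);Rm=np.array([[np.cos(a),-np.sin(a)],[np.sin(a),np.cos(a)]])
t=P.mean(0);print(t,np.degrees(a),(P-t-L@Rm.T)*1000)
for l in [(0,.095),(.025,-.09),(.025+.042*np.cos(np.radians(210)),-.09+.042*np.sin(np.radians(210)))]: print(t+Rm@l)
print('post top',r(B((654,347)),.117),'dial c',r(B((595,237)),.092))
E
```

```text
stripe [0.54031751 0.15533581 0.1165    ] [0.52338465 0.15621873 0.1165    ] [0.53185108 0.15577727 0.1165    ] -2.984830958114107
end [0.50269916 0.16247351 0.1165    ] [0.50228038 0.15245497 0.1165    ] [0.50248977 0.15746424 0.1165    ] 0.010027292073017906
flange [0.52259056 0.15615095 0.0915    ] 0.04262242325869916 [array([0.51842376, 0.17705084, 0.0915    ]), array([0.52675737, 0.13525105, 0.0915    ]), array([0.54329288, 0.15916624, 0.0915    ])]
[array([0.60230798, 0.21912006]), array([ 0.63865784, -0.07253239]), array([ 0.46407846, -0.09551317]), array([0.42737005, 0.19804732])]
[0.53310358 0.06228046] 7.1338849661217205 [[-1.47063392 -3.17614508]
 [-2.37726781  2.84900918]
 [ 1.64990485  2.22212434]
 [ 2.19799688 -1.89498844]]
[0.52130569 0.15654503]
[ 0.569087   -0.02391812]
[ 0.53560346 -0.04927266]
post top [ 0.53499102 -0.04905517  0.117     ] dial c [ 0.56952781 -0.02348208  0.092     ]
```

apply_moves --pt "0 3 0 0 0 10.4 0" --pt "0 3 0 0 0 10.4 0" --pt "0 3 0 0 0 10.4 0" --pt "0 3 0 0 0 10.4 0" --pt "0 3 0 0 0 10.4 0" --pt "0 3 0 0 0 10.4 0" --pt "0 3 0 0 0 10.4 0" --pt "0 3 0 0 0 10.4 0" --pt "0 3 0 0 0 10.4 0" --pt "-1 3 0 0 0 10.4 0" --pt "-1 3 0 0 0 10.4 0" --pt "-1 3 0 0 0 10.4 0" --pt "-1 3 0 0 0 10.4 0" --pt "-1 3 0 0 0 10.4 0" --pt "-1 3 0 0 0 10.4 0" --pt "0 2.6 0 0 0 10.4 0" --pt "0 0 0 0 0 0 0" --pt "0 0 0 0 0 0 0"

```text
time: 4.65
ee_pos: [0.5223, 0.1558, 0.2486]
tcp_rot: [-178.1, 0.1, 176.9]
wrist_force: [-0.5, 0.1, -0.3]
opening: 0.0852
```

```bash
python3 - <<'E'
from h import *
o=get_obs();im=camera('wrist');print(o['time'],o['ee_pos'],o['tcp_rot'],o['q'])
cv2.imwrite('pics/w2.png',im[:,:,::-1])
E
```

```text
4.65 [0.52233604 0.15576632 0.24863986] [-1.78112562e+02  5.59576051e-02  1.76870360e+02] [17.48332302  4.90145619 10.01784684 95.72871194 -1.78626337 20.62343036]
```

View pics/w2.png

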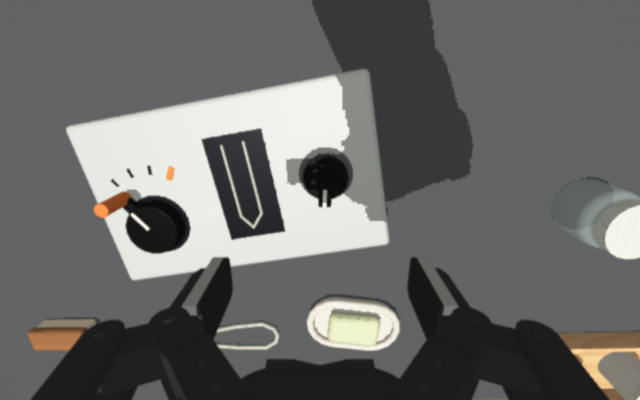

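```bash
python3 - <<'E'
import cv2,numpy as np
im=cv2.imread('pics/w2.png')
g=lambda a:np.clip(255*(a/255.)**.5,0,255).astype(np.uint8)
a=cv2.resize(g(im[130:220,280:370]),None,fx=6,fy=6,interpolation=2)
cv2.imwrite('pics/w2a.png',a)
b=cv2.resize(g(im[160:280,80:210]),None,fx=5,fy=5,interpolation=2)
cv2.imwrite('pics/w2b.png',b)
E
```

```text
(no output)
```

View pics/w2a.png

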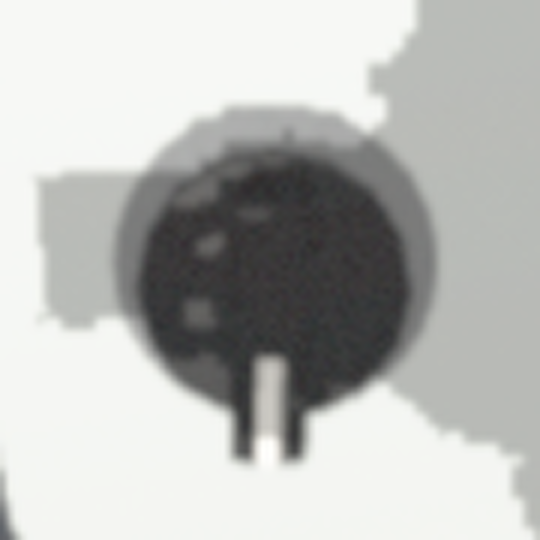

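View pics/w2b.png

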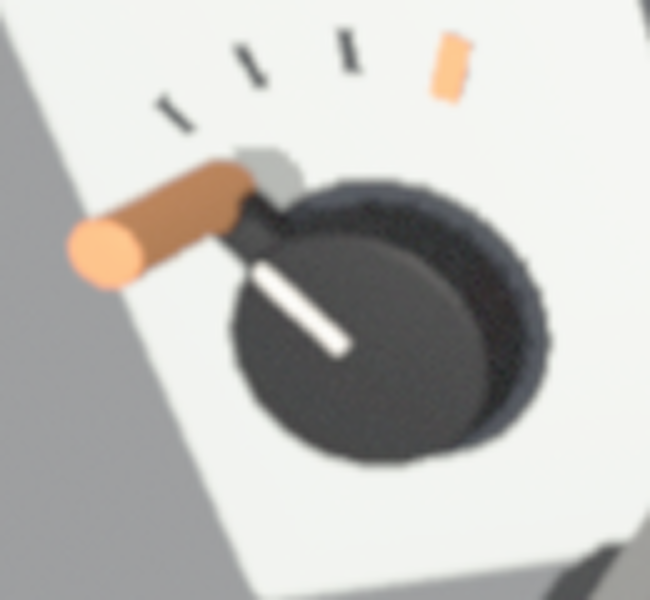

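```bash
python3 - <<'E'
from h import *
o=dict(tcp_rot=[-178.112562,.0559576,176.87036],ee_pos=[.52233604,.15576632,.24863986]);T=wristT(o)
r=lambda px,z:ray2(px,z)
K=calibration('wrist')['intrinsics']
def r(px,z):
    d=T[:3,:3]@np.linalg.solve(K,[*px,1.]);return T[:3,3]+d*(z-T[2,3])/d[2]
A=lambda p:(np.array(p)+.5)/6-.5+[280,130]
B=lambda p:(np.array(p)+.5)/5-.5+[80,160]
print('tip',r(A((236,460)),.1165),r(A((303,460)),.1165),'stripe',r(A((270,358)),.1165),r(A((266,465)),.1165))
a,b=r(A((140,285)),.0915),r(A((408,285)),.0915);print('flange',(a+b)/2,np.linalg.norm(a-b))
print('post top',r(B((105,254)),.117),'dial',r(B((361,350)),.092),'mark',r(B((452,68)),.075),r(B((175,113)),.075))
E
```

```text
tip [0.53965281 0.15043469 0.1165    ] [0.54006447 0.16036735 0.1165    ] stripe [0.52394936 0.15626048 0.1165    ] [0.54063315 0.15484559 0.1165    ]
flange [0.52009665 0.1565767  0.0915    ] 0.04220567214057706
post top [ 0.5352436  -0.04975718  0.117     ] dial [ 0.56768015 -0.02311465  0.092     ] mark [ 0.51367885 -0.00077262  0.075     ] [ 0.52055038 -0.06081459  0.075     ]
```

apply_moves --pt "-0.6 0 -20 0.6 0 0 0" --pt "-0.6 0 -30 0.6 0 0 0" --pt "0 0 -30 0.7 0 0 0.3" --pt "0 0 -25 0 0 0 0.4" --pt "0 0 -20 0 0 0 0.4" --pt "0 0 -11.5 0 0 0 0.4" --pt "0 0 0 0 0 0 0.4" --pt "0 0 0 0 0 0 0.4" --grip_force 40

```text
time: 5.7
ee_pos: [0.5218, 0.1563, 0.1127]
tcp_rot: [180.0, -0.0, 177.1]
wrist_force: [-0.4, 0.0, 0.9]
opening: 0.0509
```

```bash
python3 - <<'E'
from h import *
o=get_obs();im=camera('wrist');print(o['time'],o['ee_pos'],o['tcp_rot'],o['q'],o['opening'])
cv2.imwrite('pics/w3.png',im[:,:,::-1])
im=camera('side');cv2.imwrite('pics/s3.png',cv2.resize(im[130:270,200:360,::-1],None,fx=4,fy=4))
E
```

```text
5.7 [0.52177866 0.15629131 0.11270656] [ 1.79974424e+02 -6.24694181e-03  1.77096787e+02] [ 1.66619459e+01  3.74527258e+00 -6.21696902e+00  8.00350797e+01
  2.61916235e-02  1.95651610e+01] 0.05085650566143953
```

View pics/w3.png

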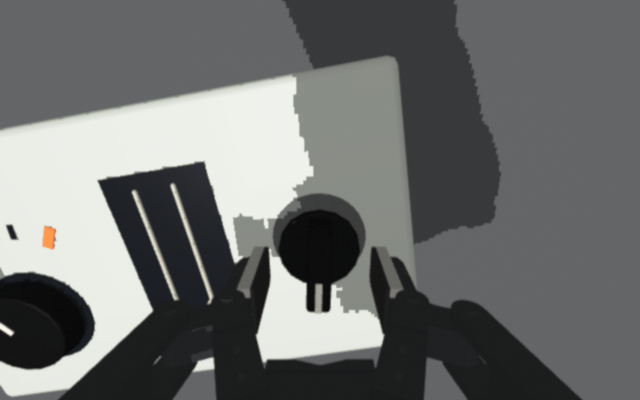

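View pics/s3.png

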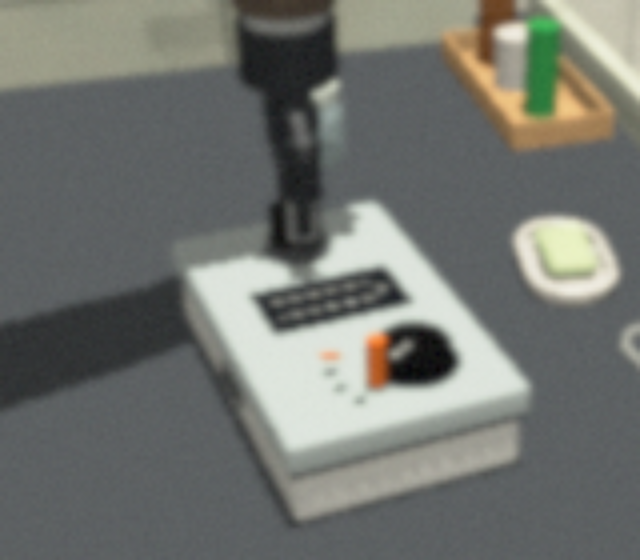

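The wing (col 318) sits midway between the pads (cols 258 and 382), with the flange below it. I'm closing on it now.

apply_moves --pt "0 0 0 0 0 0 0.7" --pt "0 0 0 0 0 0 0.9" --pt "0 0 0 0 0 0 1" --pt "0 0 0 0 0 0 1" --pt "0 0 0 0 0 0 1" --pt "0 0 0 0 0 0 1" --grip_force 45

```text
time: 6.55
ee_pos: [0.5216, 0.156, 0.1119]
tcp_rot: [-180.0, -0.0, 177.1]
wrist_force: [1.3, -4.1, 3.3]
opening: 0.011
```

apply_moves --pt "0 0 -2.5 0 0 0 1" --pt "0 0 -2.5 0 0 0 1" --pt "0 0 -2.5 0 0 0 1" --pt "0 0 -1.5 0 0 0 1" --pt "0 0 0 0 0 0 1" --pt "0 0 0 0 0 0 1"

```text
time: 7.3
ee_pos: [0.5216, 0.156, 0.1031]
tcp_rot: [-180.0, -0.0, 177.1]
wrist_force: [0.5, -5.3, 6.5]
opening: 0.0112
```

apply_moves --pt "0 0 0 0 0 -5 1" --pt "0 0 0 0 0 -5 1" --pt "0 0 0 0 0 -5 1" --pt "0 0 0 0 0 -5 1" --pt "0 0 0 0 0 -5 1" --pt "0 0 0 0 0 0 1"

```text
time: 8.05
ee_pos: [0.5214, 0.1553, 0.1031]
tcp_rot: [-179.9, -0.0, 152.0]
wrist_force: [-0.7, -10.2, 7.2]
opening: 0.0108
```

apply_moves --pt "0 -0.8 0 0 0 -5 1" --pt "0 0 0 0 0 -5 1" --pt "0 0 0 0 0 -5 1" --pt "0 0 0 0 0 -5 1" --pt "0 0 0 0 0 -5 1" --pt "0 0 0 0 0 -5 1" --pt "0 0 0 0 0 -5 1" --pt "0 0 0 0 0 -1.5 1" --pt "0 0 0 0 0 0 1"

```text
time: 9.18
ee_pos: [0.5206, 0.1544, 0.1031]
tcp_rot: [-179.9, 0.0, 115.6]
wrist_force: [-5.7, -10.6, 9.9]
opening: 0.0109
```

```bash
python3 - <<'E'
from h import *
o=get_obs();print(o['wrist_force'],o['torque'],o['q'])
im=camera('wrist');cv2.imwrite('pics/w4.png',im[:,:,::-1])
E
```

```text
[ -5.68966051 -10.64813127   9.85340094] [-2.10681256e+00  1.06055369e+00 -2.09558810e-03] [ 1.65314811e+01  3.77495117e+00 -7.24770788e+00  7.90831911e+01
 -2.41650995e-02  8.09575818e+01]
```

View pics/w4.png

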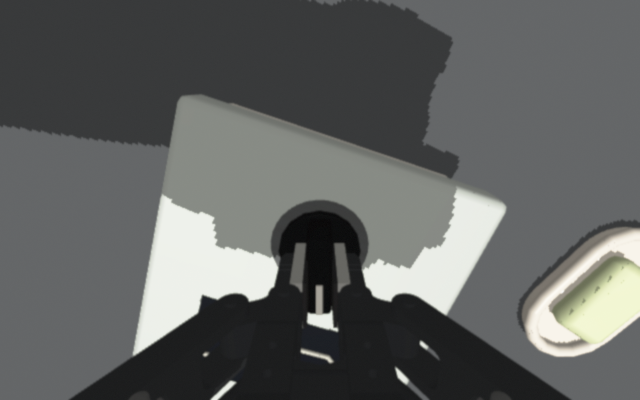

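The wing has turned with the jaws to about 1.25 rad. Next I release it, lift and check.

apply_moves --pt "0 0 0 0 0 0 0.7" --pt "0 0 0 0 0 0 0.5" --pt "0 0 0 0 0 0 0.5" --pt "0 0 10 0 0 0 0.5" --pt "0 0 40 0 0 0 0.5" --pt "0 0 60 0 0 0 0.5" --pt "0 0 40 0 0 0 0.5" --pt "0 0 0 0 0 0 0.5" --pt "0 0 0 0 0 0 0.5"

```text
time: 10.35
ee_pos: [0.5214, 0.1554, 0.2525]
tcp_rot: [-180.0, -0.1, 115.6]
wrist_force: [-1.0, 0.6, -1.3]
opening: 0.043
```

```bash
python3 - <<'E'
from h import *
o=get_obs();print(o['time'],o['ee_pos'],o['tcp_rot'],o['q'],o['opening'],o['wrist_force'])
np.save('T5.npy',wristT(o))
im=camera('wrist');cv2.imwrite('pics/w5.png',im[:,:,::-1])
a=im[110:240,260:390,::-1];cv2.imwrite('pics/w5a.png',cv2.resize(np.uint8(255*(a/255.)**.5),None,fx=4.5,fy=4.5,interpolation=2))
E
```

```text
10.35 [0.52135471 0.15544195 0.25247709] [-1.79992616e+02 -7.64947868e-02  1.15628779e+02] [1.65653149e+01 4.26627456e+00 9.78664032e+00 9.55397073e+01
 7.43765767e-02 8.09365185e+01] 0.04295775960868939 [-0.97381545  0.59834238 -1.27964222]
```

View pics/w5.png

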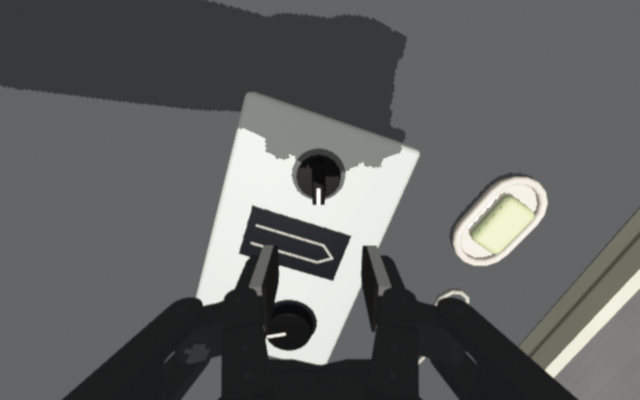

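View pics/w5a.png

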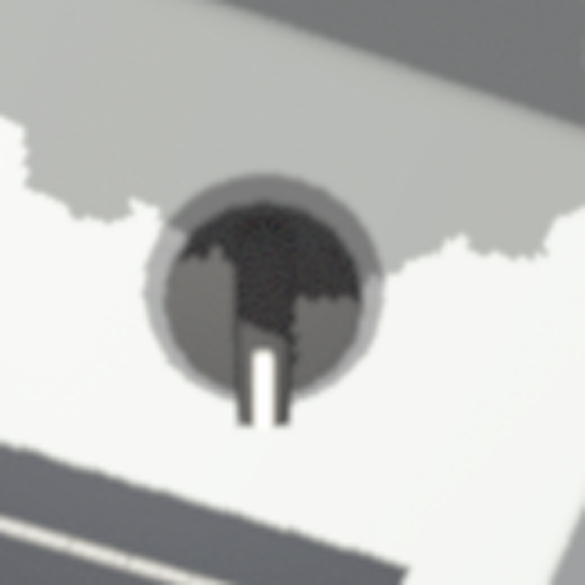

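```bash
python3 - <<'E'
from h import *
T=np.load('T5.npy');K=calibration('wrist')['intrinsics']
def r(px,z):
    d=T[:3,:3]@np.linalg.solve(K,[*px,1.]);return T[:3,3]+d*(z-T[2,3])/d[2]
A=lambda p:(np.array(p)+.5)/4.5-.5+[260,110]
c=np.array([.5212,.1562])
for h in (0,.007):
    t=r(A((264,425)),.1165-h);s=r(A((263,350)),.1165-h);a,b=r(A((165,300)),.0915-h),r(A((362,300)),.0915-h);top=r(A((264,203)),.0915-h)
    print(h,t,np.linalg.norm(t[:2]-c),np.degrees(np.arctan2(*(t-s)[[1,0]])),'fl',(a+b)/2,np.linalg.norm(a-b),top)
E
```

```text
0 [0.52833973 0.14182711 0.1165    ] 0.016048547213207285 -63.72035453295692 fl [0.51999835 0.15881187 0.0915    ] 0.04190132999807951 [0.51107242 0.17771559 0.0915    ]
0.007 [0.52946657 0.13941355 0.1095    ] 0.01871151972794394 -63.72035453295689 fl [0.52082406 0.15702183 0.0845    ] 0.042921694206444386 [0.51168076 0.17638588 0.0845    ]
```

The wing is down and turned: the tip radius fits h = 7 mm, and the angle is about 1.24 rad. Moving on to the dial post.

apply_moves --pt "1.4 -20.5 0 0 0 10.15 0.4" --pt "1.4 -20.5 0 0 0 10.15 0.4" --pt "1.4 -20.5 0 0 0 10.15 0.4" --pt "1.4 -20.5 0 0 0 10.15 0.4" --pt "1.4 -20.5 0 0 0 10.15 0.4" --pt "1.4 -20.5 -10 0 0 10.15 0.4" --pt "1.4 -20.5 -10 0 0 10.15 0.4" --pt "1.3 -20.5 -20 0 0 10.15 0.4" --pt "1.3 -20.5 -20 0 0 10.15 0.4" --pt "1.2 -20.2 -10 0 0 10.15 0.4" --pt "0 0 0 0 0 0 0.4" --pt "0 0 0 0 0 0 0.4"

```text
time: 11.9
ee_pos: [0.5347, -0.0489, 0.1825]
tcp_rot: [180.0, -0.1, -143.1]
wrist_force: [0.5, 0.6, 0.5]
opening: 0.0511
```

```bash
python3 - <<'E'
from h import *
o=get_obs();print(o['time'],o['ee_pos'],o['tcp_rot'],o['q'],o['opening'],o['wrist_force'])
np.save('T6.npy',wristT(o))
im=camera('wrist');cv2.imwrite('pics/w6.png',im[:,:,::-1])
E
```

```text
11.9 [ 0.53472709 -0.0489484   0.18251195] [ 1.79958510e+02 -9.41571503e-02 -1.43080321e+02] [-5.21405355e+00  2.43249302e+00  1.14782085e-01  8.77799483e+01
 -3.23984183e-02 -4.21336708e+01] 0.051106135532722814 [0.52230131 0.57467798 0.4528007 ]
```

View pics/w6.png

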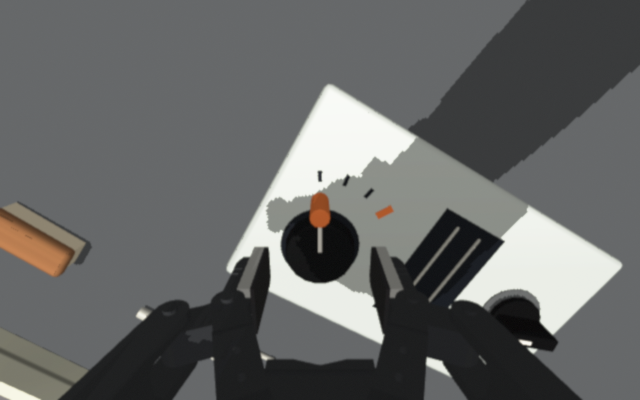

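The post (top at about (320,217)) is centred between the pads. I descend and pinch it.

apply_moves --pt "0 0 -25 0 0 0 0.4" --pt "0 0 -25 0 0 0 0.4" --pt "0 0 -14 0 0 0 0.4" --pt "0 0 -6 0 0 0 0.4" --pt "0 0 0 0 0 0 0.6" --pt "0 0 0 0 0 0 0.8" --pt "0 0 0 0 0 0 0.9" --pt "0 0 0 0 0 0 1" --pt "0 0 0 0 0 0 1" --pt "0 0 0 0 0 0 1" --grip_force 40

```text
time: 13.2
ee_pos: [0.5351, -0.049, 0.1136]
tcp_rot: [180.0, -0.0, -142.9]
wrist_force: [-3.4, 2.9, 6.0]
opening: 0.0123
```

```bash
python3 - <<'E'
from h import *
o=get_obs();print(o['time'],o['ee_pos'],o['tcp_rot'],o['q'],o['opening'],o['wrist_force'])
im=camera('wrist');cv2.imwrite('pics/w7.png',im[:,:,::-1])
p=np.array([.535,-.0493]);ax=np.array([.568,-.0235])
print(np.linalg.norm(o['ee_pos'][:2]-ax))
prev=o['ee_pos'][:2]-ax
for k in range(1,13):
    a=-np.radians(5*k);v=np.array([[np.cos(a),-np.sin(a)],[np.sin(a),np.cos(a)]])@(o['ee_pos'][:2]-ax);print(np.round((v-prev)*1000,2));prev=v
E
```

```text
13.2 [ 0.53505609 -0.0490314   0.11362333] [ 1.79998626e+02 -1.69098430e-02 -1.42863108e+02] [-5.23066173e+00  2.74505803e+00 -7.16161672e+00  8.01067445e+01
 -1.03804607e-02 -4.23675519e+01] 0.01225919685873267 [-3.36653339  2.88560314  5.99111091]
0.04167916947028239
[-2.1   2.97]
[-1.83  3.14]
[-1.55  3.29]
[-1.26  3.41]
[-0.96  3.51]
[-0.65  3.58]
[-0.33  3.62]
[-0.02  3.64]
[0.3  3.62]
[0.61 3.58]
[0.92 3.52]
[1.23 3.42]
```

View pics/w7.png

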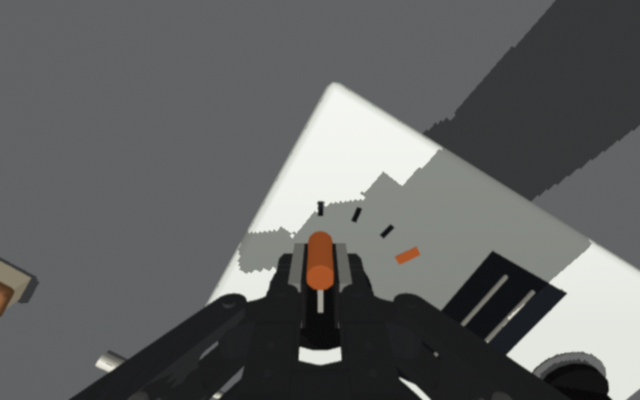

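apply_moves --pt "-2.1 2.97 0 0 0 -5 1" --pt "-1.83 3.14 0 0 0 -5 1" --pt "-1.55 3.29 0 0 0 -5 1" --pt "-1.26 3.41 0 0 0 -5 1" --pt "-0.96 3.51 0 0 0 -5 1" --pt "-0.65 3.58 0 0 0 -5 1" --pt "-0.33 3.62 0 0 0 -5 1" --pt "0 3.64 0 0 0 -5 1" --pt "0 0 0 0 0 0 1"

```text
time: 14.38
ee_pos: [0.5268, -0.0226, 0.1136]
tcp_rot: [-179.9, 0.0, 177.1]
wrist_force: [-0.4, -2.6, 6.2]
opening: 0.0126
```

```bash
python3 - <<'E'
from h import *
o=get_obs();print(o['time'],o['ee_pos'],o['tcp_rot'],o['opening'],o['wrist_force'])
v=o['ee_pos'][:2]-np.array([.568,-.0235]);print(np.linalg.norm(v),np.degrees(np.arctan2(v[1],v[0])))
im=camera('wrist');cv2.imwrite('pics/w8.png',im[:,:,::-1])
E
```

```text
14.375 [ 0.52681981 -0.02261443  0.11360507] [-1.79936131e+02  2.88152092e-02  1.77142200e+02] 0.012644589034528583 [-0.39106465 -2.64020248  6.23251943]
0.0411897147432062 178.7680634101191
```

View pics/w8.png

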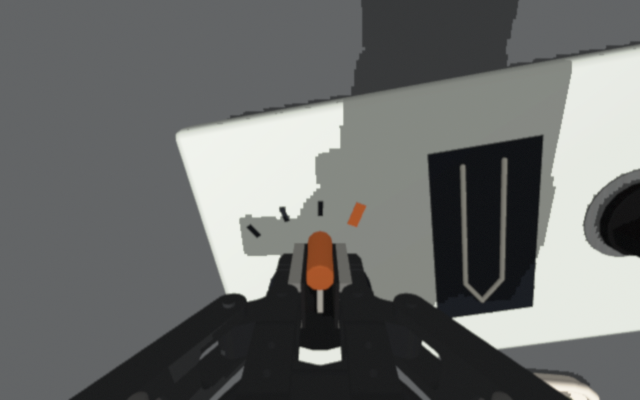

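The post now points at the 0.70 tick. The last 20° comes next.

apply_moves --pt "0.3 3.62 0 0 0 -5 1" --pt "0.61 3.58 0 0 0 -5 1" --pt "0.92 3.52 0 0 0 -5 1" --pt "1.23 3.42 0 0 0 -5 1" --pt "0 0 0 0 0 0 1" --pt "0 0 0 0 0 0 1"

```text
time: 15.18
ee_pos: [0.5299, -0.0088, 0.1136]
tcp_rot: [-180.0, 0.1, 157.2]
wrist_force: [0.0, -4.0, 5.4]
opening: 0.0124
```

```bash
python3 - <<'E'
from h import *
o=get_obs();print(o['time'],o['ee_pos'],o['tcp_rot'],o['opening'],o['wrist_force'])
v=o['ee_pos'][:2]-np.array([.568,-.0235]);print(np.linalg.norm(v),np.degrees(np.arctan2(v[1],v[0])))
np.save('T9.npy',wristT(o))
im=camera('wrist');cv2.imwrite('pics/w9.png',im[:,:,::-1])
im=camera('top');cv2.imwrite('pics/t9.png',cv2.resize(im[190:290,245:375,::-1],None,fx=6,fy=6,interpolation=2))
E
```

```text
15.175 [ 0.52994437 -0.00883923  0.1136053 ] [-1.79951908e+02  6.06416377e-02  1.57223970e+02] 0.012371618577061217 [ 0.01976523 -4.00135804  5.35573884]
0.040781971161025166 158.93102631353656
```

View pics/w9.png

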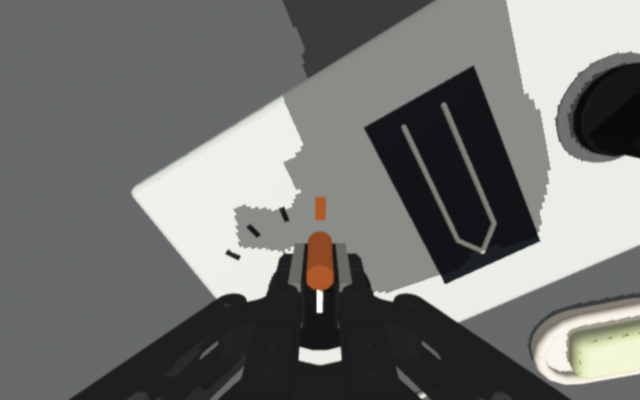

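View pics/t9.png

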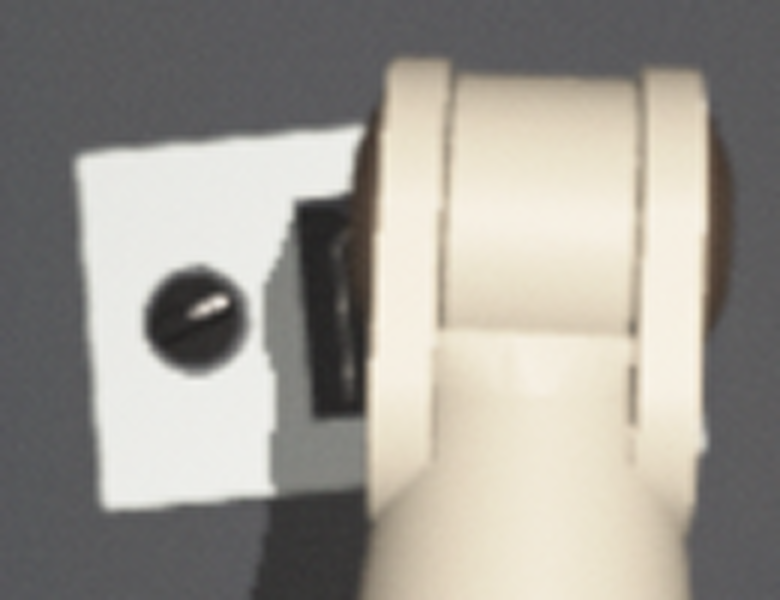

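apply_moves --pt "0.5 1.1 0 0 0 -1.5 1" --pt "0 0 0 0 0 0 1" --pt "0 0 0 0 0 0 1" --pt "0 0 0 0 0 0 1" --pt "0 0 0 0 0 0 1"

```text
time: 15.9
ee_pos: [0.5303, -0.008, 0.1136]
tcp_rot: [-179.9, 0.1, 155.7]
wrist_force: [-0.5, -5.9, 6.2]
opening: 0.0123
```

```bash
python3 - <<'E'
from h import *
o=get_obs();print(o['time'],o['ee_pos'],o['tcp_rot'],o['opening'],o['wrist_force'])
v=o['ee_pos'][:2]-np.array([.568,-.0235]);print(np.linalg.norm(v),np.degrees(np.arctan2(v[1],v[0])))
im=camera('wrist');cv2.imwrite('pics/w10.png',cv2.resize(im[180:330,260:380,::-1],None,fx=4,fy=4,interpolation=2))
E
```

```text
15.9 [ 0.53027938 -0.00795092  0.11357364] [-1.79931605e+02  5.11503242e-02  1.55711150e+02] 0.012275237580441065 [-0.49375325 -5.86939565  6.21908664]
0.040799745037654316 157.59770768848094
```

View pics/w10.png

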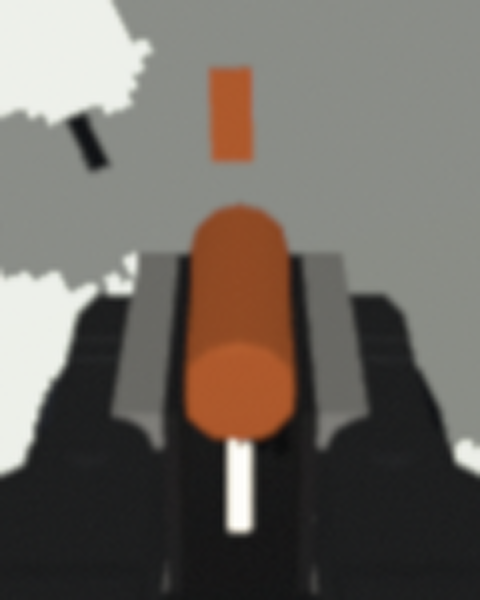

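```bash
python3 -c "
from workcell import *
print(job_done())"
```

```text
the job is handed in; nothing more can be done
None
```

The screw-knob is down and turned, and the robot is holding the timer dial at the third click. I handed the job in at about 16 s of the 51 s allowed.

- **Screw-knob:** I gripped the wing, pushed it down about 9 mm and turned it clockwise 61.5°. After I let go, the wrist picture showed it staying down about 7 mm and turned to about 1.24 rad. The top camera later showed it still turned.
- **Timer dial:** I pinched the orange post and swung it around the dial's axis past the first two clicks. The first stop looked about 1° short of the orange mark, so I nudged it on by about 1.5°. In the last picture the post sits at the mark, at most about 1° past it. The measured swing was 60.2°, or about 1.05 rad.
- **Hold at hand-in:** the grip was set to 40 N, with about 6 N sideways on the wrist from the return spring.
- **Forces and bystanders:** the reported wrist force stayed under about 16 N. The arm did not go near the other things on the ledge, but I did not check each one's position afterwards.
- **Minor disagreements:** the tool tracked about 41 mm from my estimated dial axis instead of 42 mm, within calibration error. The wrist joint also reached its range limit (180°) on the first approach, with no contact. I turned the tool half round and carried on.

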